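Pop open the push-latched door of a distribution enclosure

ROBOT

A 6-joint arm with a two-finger parallel gripper is mounted at the origin on the work surface. World frame = base frame: x ahead of the robot, y to its left, z up, the work surface at z = 0. Lengths are in mm, angles in rad, forces in N, time in s.
With the tool pointing down it reaches from about 250 to 775 mm from the base axis. Payload 4 kg.
Tool frame: the origin (TCP) lies at the very end of the fingers, on their centre line; the grasp point (between the pads) lies 19 mm behind it (robot.tcp_to_grasp is the distance from the TCP to the grasp point, in mm); z points along the fingers, y is the direction in which the jaws open and shut (so a half turn about z gives the same grasp; the last joint's range is limited). The gripper opens to 85 mm and grips with 20 to 120 N. Pads are 22 mm wide; open, the fingers measure 114 mm over their backs; the gripper's body (76 mm by 85 mm) begins 54 mm behind the grasp point. The pads swing forward as they close: fully open they stand 13 mm farther back than shut.
Start: joints at [-1.437, 0.087, 1.371, -0, 1.684, -0.103], TCP at [129.022, -534.669, 231.341] pointing down, gripper open.
Joint ranges: [-3.1, 3.1], [-0.76, 2.03], [0.27, 2.55], [-1.08, 4.22], [0.17, 2.65], [-2.57, 2.57]. Speed limits (rad/s): [2.79, 2.79, 3.14, 3.14, 3.14, 3.14].

INTERFACE

Orientations are given as a unit quaternion [x, y, z, w].
In Python, from plant import robot, eyes gives the robot as it stands.
- The arm moves only by the tool play_rows, never from a script. Its argument "deltas" is a list of rows, each a list of 3 entries, a list of its own where there are three numbers: the shift along the tool's x, y, z in m, then the turn, a rotation vector about the tool's x, y, z in rad, then the closure, from 0 (fully open) to 1 (shut). In form: [[[x, y, z], [rx, ry, rz], gripper], ...]. A call has 1 to 12 rows; each row is the pose to reach, as a shift and turn from the pose commanded when the call began, along the tool's axes at that moment; what a row does not reach only later rows make up. A row lasts 1/8 s, in which the tool goes at most 62.5 mm and 10.7 degrees, less where a joint would pass 70% of its speed; a pose out of reach is approached as far as the arm can. A call with a gripper value outside its range is refused whole. The fingers move at their own pace and stop on an object; "newtons" is the grip in N (left out, the last holds). Time passes only in rows, so rows that repeat a pose let the fingers close. It gives the time, the measured TCP pose, the force and the opening at its end, in the units of the state.
- robot.get_state(): the state, without advancing time (a new reading comes with each control period).
- eyes.grab_frame(name): name is "side" or "top"; returns a dict with "pixels" (384x512x3 uint8, red, green, blue), "intrinsics" (3x3 intrinsics, pixels), "R" (3x3) and "t" (3): a world point X has camera coordinates R X + t. Camera axes: x right, y down, z forward; pixel columns grow to the right and rows downward; lengths in mm; the calibration is good to about 2 mm. A picture is of the moment at which its call begins. There is no depth.
- robot.finish_job(): hands the job in, once; it reports no verdict.
The state is a dict: "time": time; "qpos": joint angles; "dq": joint speeds; "effort": joint torques, N m; "position": TCP position; "orientation": TCP orientation; "ft_force": force on the tool from outside, world axes, zero at the start; "moment": the same for the moment, N m; "opening": opening from 0.0 (shut) to 1.0 (fully open).
Only numpy, scipy, OpenCV 4.12 (cv2) and the standard library are available. Lean on these libraries where they do the work, as an engineer would, in place of code of your own. Each camera call takes 0.05 s, during which the arm holds its last target.

TASK

Two modular distribution enclosures of different width lie on their backs on the assembly bench, each with a push-to-open door on a push-push latch. Open the wider one: with closed fingertips press its door down once, gently, at the ribbed finger pad until the latch lets go, then draw straight back so that the door can pop up, and keep the hand off it for a couple of seconds to see that it stays up by itself. Do not push it back down or raise it any further, and leave the narrower enclosure and the loose things where they are.

Things in the scene. Friction and masses are not known exactly. Their poses are not given: they have to be found in the camera images.
- wide: Wider enclosure, grey and white plastic, 200 mm along its x, 200 mm wide along its y, fixed on its back on a 3 mm steel sheet, door up. Origin: centre of its underside; z up. White surround 87 mm above the origin. Door 160 x 170 x 6 mm with smoked window, shut top at 94 mm. Hinge line along y at x = +79 mm, 91 mm up; free edge at x = -81 mm, on the robot's side.
- wide_pad (a point): Top centre of the ribbed finger pad (20 mm along enclosure x, 44 mm along y) at the middle of the door's free edge, 147 mm from the hinge; moves with the door, 96 mm above the origin when shut. Pressed down here it gives at 3 to 5 N; the latch lets go after about 4 mm, a firm stop comes at about 5 mm. When a finger draws back, the door follows it up, pushing lightly.
- wide_door (a joint): Hinge of the wider enclosure's door, rad: 0 shut and latched (within 0.006), negative (to -0.034) while it is pressed in, growing as it opens. Let go, it pops in under a second to about 0.46 (pad about 65 mm higher) and the stiff hinge keeps it there.
- wide_cam (a joint): Sliding cam inside the wider enclosure's push-push latch, out of sight, m: 0 latched; about +0.006 once the latch has let go and while the door is open (a little more during the pop); negative, to about -0.006, only while an open door is pushed shut again.
- narrow: The narrower enclosure, otherwise alike: 200 mm along its own x, 128 mm wide along its own y, door 160 x 98 mm, fixed to the sheet. Origin: centre of its underside. To be left alone.
- narrow_door (a joint): Hinge of the narrower enclosure's door, rad: 0 shut and latched, negative when pressed in, growing as it opens.
- breaker_center (a point): Centre of a loose white one-pole circuit breaker standing on its foot: 85 x 17.5 mm, 77 mm high; this point is 35 mm above its underside.
- driver_grip (a point): Middle of the black handle, 26 mm thick, of a loose screwdriver 190 mm long lying on the sheet.
- duct_center (a point): Centre of a loose offcut of grey slotted cable duct, an open U 200 x 40 x 38 mm lying on the sheet; this point is 19 mm above its underside.

How it is judged:
By the outcome, as a careful person would: the job done as asked, in the order asked, and still so for the second after the job is handed in, with the robot touching nothing.
It also fails if it takes over 30 s, if anything falls off the work surface, if the arm or the gripper's body presses on something with over 40 N, if the wrist force passes 120 N, or if a joint passes its speed limit or range.

## Working session

There is one attempt and no reset: what is moved stays moved. The work goes in short steps, Python scripts to look and compute and a tool call to move; the robot and the scene stay as the last step left them, time stands still between calls to the robot, and variables do not carry over. Pictures are saved under pics/ and viewed, and the job is handed in when it is done.

Besides the shell and the picture viewer there is one more tool, called after "Emit:" by a JSON object that holds its "op" and its "data", one argument or row to a line. play_rows: Moves the arm, as the interface text tells. Its arguments: {"type":"object","properties":{"deltas":{"type":"array","items":{"type":"array"}},"newtons":{"type":"number"}},"required":["deltas"]}

```bash
mkdir -p pics; python3 - <<'E'
from plant import robot, eyes
import cv2,numpy as np,pickle
s=robot.get_state();print(s)
for n in("side","top"):
    f=eyes.grab_frame(n);pickle.dump(f,open(n+'.pkl','wb'))
    cv2.imwrite(f'pics/{n}0.png',cv2.resize(f['pixels'][:,:,::-1],(800,600),interpolation=cv2.INTER_CUBIC))
    print(n,f['intrinsics'],f['R'],f['t'])
E
```

```text
{'time': 0.0, 'qpos': array([-1.43708650e+00,  8.79657565e-02,  1.37232503e+00, -1.25512296e-05,
        1.68363341e+00, -1.03102561e-01]), 'dq': array([ 2.57593449e-03, -2.40038469e-04, -3.92112730e-04, -1.82924393e-04,
       -7.60138559e-04,  6.35619677e-05]), 'effort': array([-7.53598906e-04, -3.51871276e+01, -3.13271785e+01, -2.77170793e-04,
        1.09795728e-02,  7.79418087e-06]), 'position': array([ 128.95168064, -534.1218661 ,  230.09737784]), 'orientation': array([ 9.92997581e-01,  1.18128936e-01, -2.40756711e-05, -1.16554176e-03]), 'ft_force': array([ 0.18898039, -0.42328408,  0.51720079]), 'moment': array([-0.02767619, -0.00892848, -0.00426538]), 'opening': 1.0023178444748435}
side [[419.51015228   0.         251.97094959]
 [  0.         419.51015228 192.37488335]
 [  0.           0.           1.        ]] [[-9.21249176e-01 -3.88972593e-01  5.26552374e-04]
 [-2.99940810e-01  7.09521612e-01 -6.37663384e-01]
 [ 2.47659980e-01 -5.87604802e-01 -7.70314956e-01]] [ 502.99699007  218.12708971 1471.30037062]
top [[366.5550666    0.         257.3716901 ]
 [  0.         366.5550666  197.45825199]
 [  0.           0.           1.        ]] [[ 1.93777529e-02 -9.99812185e-01 -3.12697440e-04]
 [-9.97308119e-01 -1.93070971e-02 -7.07372019e-02]
 [ 7.07178791e-02  1.68258371e-03 -9.97494938e-01]] [ -11.95898386  550.70378906 1410.99474668]
```

View pics/top0.png

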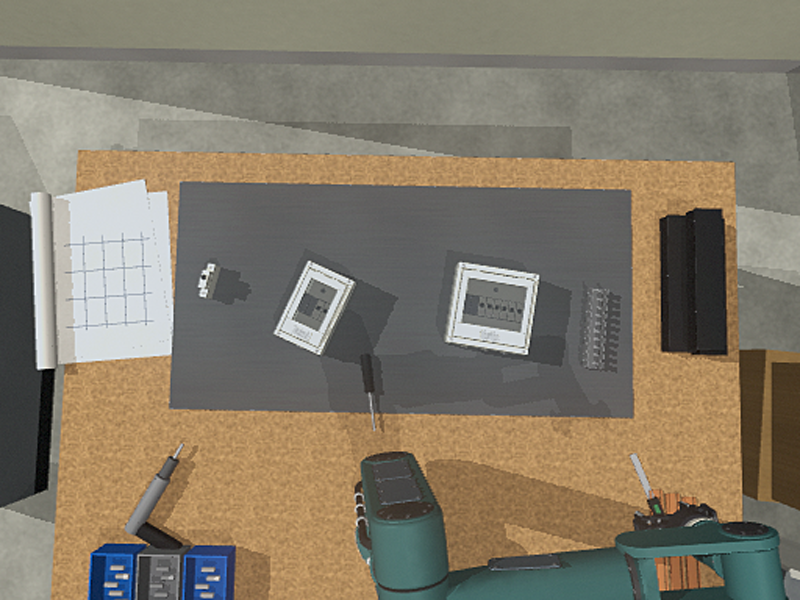

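View pics/side0.png

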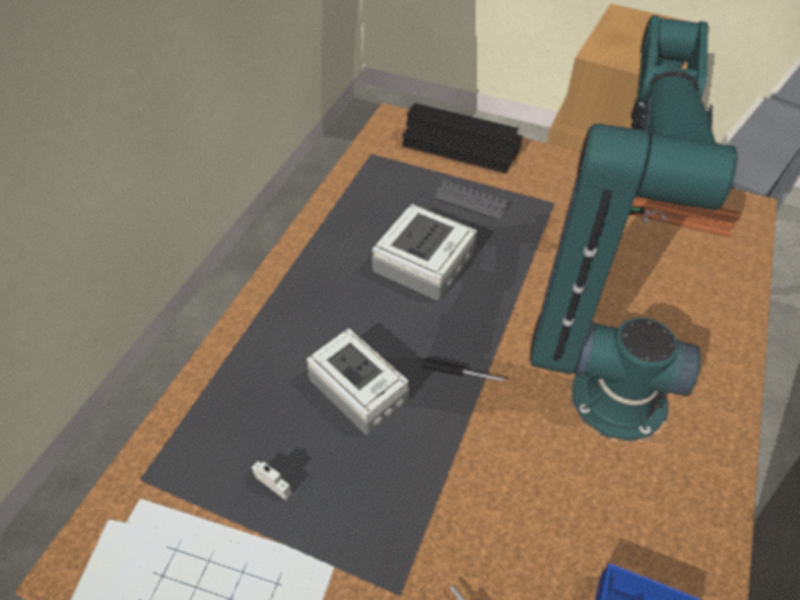

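The top view shows the wide enclosure at about (492,308), with its finger pad near (489,334). The narrow one is at (315,308), the breaker at (207,281), the driver at (368,390) and the duct at (600,328). In the side view the wide one is at (424,245). Next I measure it.

```bash
cat > h.py <<'E'
import numpy as np,cv2,pickle
def ray(f,u,v):
    d=np.linalg.inv(f['intrinsics'])@np.array([u,v,1.]);R=f['R']
    return -R.T@f['t'],R.T@d
def plane(f,u,v,z):
    c,d=ray(f,u,v);return c+d*(z-c[2])/d[2]
def proj(f,X):
    p=f['intrinsics']@(f['R']@np.array(X)+f['t']);return p[:2]/p[2]
E
python3 - <<'E'
from h import *
t=pickle.load(open('top.pkl','rb'));s=pickle.load(open('side.pkl','rb'))
for n,f,box in(('top',t,(270,155,360,240)),('side',s,(225,120,315,200))):
    x0,y0,x1,y1=box
    im=f['pixels'][y0:y1,x0:x1]
    cv2.imwrite(f'pics/{n}_crop.png',cv2.resize(im[:,:,::-1],None,fx=7,fy=7,interpolation=cv2.INTER_CUBIC))
    m=(im.min(2)>150).astype(np.uint8)
    cs,_=cv2.findContours(m,cv2.RETR_EXTERNAL,cv2.CHAIN_APPROX_NONE)
    c=max(cs,key=cv2.contourArea)+np.array([x0,y0])
    r=cv2.minAreaRect(c);b=cv2.boxPoints(r);print(n,r)
    if n=='top':
        P=np.array([plane(f,*q,87) for q in b]);print(P.round(1));print(P.mean(0),[np.linalg.norm(P[i]-P[i-1]) for i in range(4)],[np.degrees(np.arctan2(*(P[i]-P[i-1])[1::-1])) for i in range(4)])
E
```

```text
top ((314.85821533203125, 196.68093872070312), (53.19367599487305, 51.70320510864258), 9.272601127624512)
[[ 472.1 -103.1   87. ]
 [ 663.2 -131.6   87. ]
 [ 634.7 -327.9   87. ]
 [ 444.2 -297.6   87. ]]
[ 553.56370784 -215.05082698   87.        ] [np.float64(196.47804539358722), np.float64(193.25856932252137), np.float64(198.42289901112176), np.float64(192.94836499649745)] [np.float64(81.84262099197707), np.float64(-8.46650548533106), np.float64(-98.2528179306784), np.float64(170.95552344527792)]
side ((270.25775146484375, 155.1701202392578), (54.82869338989258, 41.73072814941406), 23.96249008178711)
```

View pics/top_crop.png

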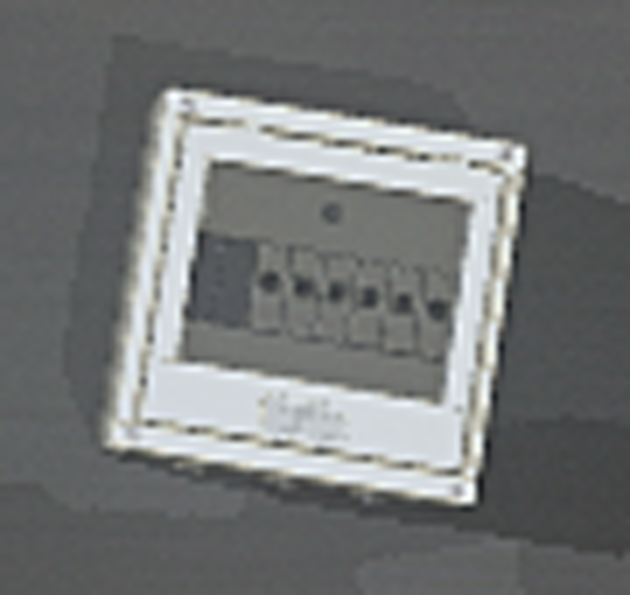

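View pics/side_crop.png

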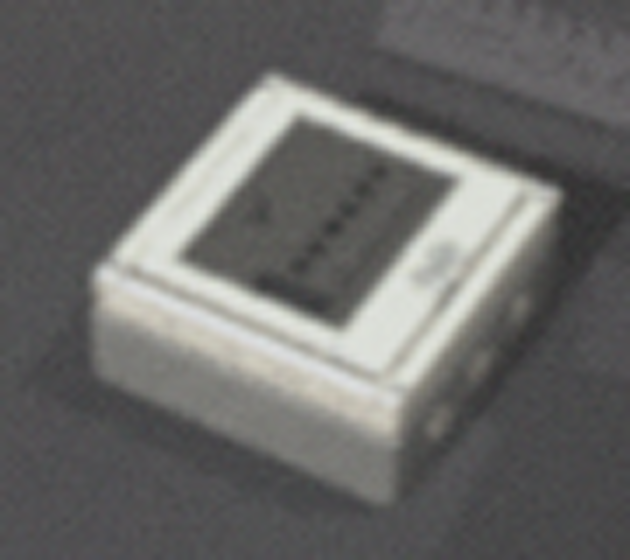

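The crops show the ribbed pad at (304,416) in the top crop and (437,263) in the side crop, on the free edge nearest the robot. The door is shut.

```bash
python3 - <<'E'
from h import *
from scipy.spatial.transform import Rotation as Ro
t=pickle.load(open('top.pkl','rb'));s=pickle.load(open('side.pkl','rb'))
def full(c,o):return [(c[0]+.5)/7-.5+o[0],(c[1]+.5)/7-.5+o[1]]
pt=full((304,416),(270,155));ps=full((437,263),(225,120))
a=plane(t,*pt,99);b=plane(s,*ps,99);print('top',a,'side',b)
c1,d1=ray(t,*pt);c2,d2=ray(s,*ps)
k=np.linalg.lstsq(np.c_[d1,-d2],c2-c1,rcond=None)[0];print('tri',c1+k[0]*d1,c2+k[1]*d2)
# corners of white surround at z=90, top crop (outer), then side crop
for n,f,cs,o in(('top',t,[(165,88),(527,148),(474,503),(103,447)],(270,155)),('side',s,[(268,73),(562,190),(403,400),(95,275)],(225,120))):
    P=np.array([plane(f,*full(c,o),90) for c in cs]);print(n,P.round(1)[:,:2].tolist(),P.mean(0).round(1),[round(np.linalg.norm(P[i]-P[i-1]),1) for i in range(4)],[round(np.degrees(np.arctan2(*(P[i]-P[i-1])[1::-1])),1) for i in range(4)])
for yaw in(-8.5,-9):
  y=np.radians(yaw);print(np.array([553.6,-215])-68*np.array([np.cos(y),np.sin(y)]))
E
```

```text
top [ 488.24895077 -206.90039916   99.        ] side [ 485.13871453 -207.12273107   99.        ]
tri [ 488.27470859 -207.03607199   98.10036757] [ 485.37063267 -207.92726125   98.15161906]
top [[661.8, -132.7], [633.3, -325.7], [444.4, -298.2], [470.1, -102.3]] [ 552.4 -214.7   90. ] [np.float64(194.1), np.float64(195.1), np.float64(190.9), np.float64(197.6)] [np.float64(-9.0), np.float64(-98.4), np.float64(171.7), np.float64(82.5)]
side [[634.1, -325.2], [441.3, -298.7], [469.4, -111.4], [660.7, -132.3]] [ 551.4 -216.9   90. ] [np.float64(194.8), np.float64(194.5), np.float64(189.4), np.float64(192.4)] [np.float64(-97.9), np.float64(172.2), np.float64(81.5), np.float64(-6.2)]
[ 486.34692129 -204.94896004]
[ 486.43719284 -204.36245638]
```

Both views agree on the pad at about (486, -206, 99), with the enclosure yawed about -8.5°. I'll close the gripper, move over the pad at z ≈ 200 and turn to line up.

Emit:
{"op": "play_rows", "data": {
  "deltas": [
    [[0.035,-0.02,0.003],[0,0,0.04],1],
    [[0.075,-0.042,0.006],[0,0,0.08],1],
    [[0.115,-0.064,0.009],[0,0,0.12],1],
    [[0.155,-0.086,0.012],[0,0,0.16],1],
    [[0.2,-0.11,0.015],[0,0,0.2],1],
    [[0.24,-0.133,0.018],[0,0,0.24],1],
    [[0.285,-0.158,0.021],[0,0,0.28],1],
    [[0.33,-0.183,0.024],[0,0,0.32],1],
    [[0.37,-0.205,0.027],[0,0,0.36],1],
    [[0.405,-0.225,0.03],[0,0,0.386],1],
    [[0.424,-0.235,0.03],[0,0,0.386],1],
    [[0.424,-0.235,0.03],[0,0,0.386],1]
  ],
  "newtons": 20
}}

```text
time: 1.6
position: [486.5, -205.6, 200.5]
orientation: [0.997, -0.073, -0.001, -0.0]
ft_force: [-0.7, -0.3, -1.1]
opening: -0.002
```

Emit:
{"op": "play_rows", "data": {
  "deltas": [
    [[0,0,0.03],[0,0,0],1],
    [[0,0,0.06],[0,0,0],1],
    [[0,0,0.08],[0,0,0],1],
    [[0,0,0.09],[0,0,0],1],
    [[0,0,0.09],[0,0,0],1],
    [[0,0,0.09],[0,0,0],1]
  ]
}}

```text
time: 2.35
position: [486.5, -207.4, 112.5]
orientation: [0.997, -0.075, 0.001, 0.001]
ft_force: [0.5, 0.8, -0.0]
opening: -0.002
```

```bash
python3 - <<'E'
from plant import robot, eyes
from h import *
s=robot.get_state();print(s['time'],s['position'],s['ft_force'])
f=eyes.grab_frame('side');g=eyes.grab_frame('top')
cv2.imwrite('pics/side1.png',cv2.resize(f['pixels'][110:200,215:335,::-1],None,fx=6,fy=6,interpolation=cv2.INTER_CUBIC))
cv2.imwrite('pics/top1.png',cv2.resize(g['pixels'][155:255,265:365,::-1],None,fx=6,fy=6,interpolation=cv2.INTER_CUBIC))
p=proj(f,s['position']);print((p-[215,110])*6)
p=proj(f,[486,-206,99]);print((p-[215,110])*6)
E
```

```text
2.35 [ 486.50925541 -207.3793222   112.51319194] [ 0.50528632  0.77049127 -0.03842357]
[431.4934331  267.31973279]
[430.16518032 283.62739787]
```

View pics/side1.png

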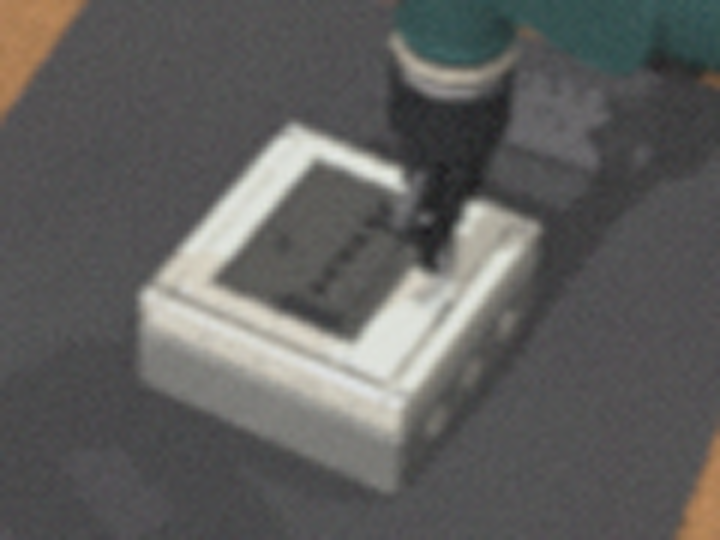

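View pics/top1.png

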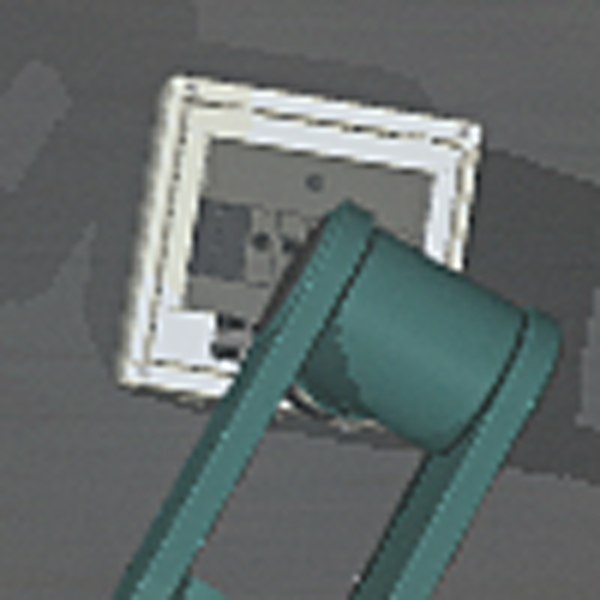

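The side crop shows the closed tips at about (432,268), right above the pad at about (430,284). The top view is blocked by the arm. Now I lower in small steps until contact.

Emit:
{"op": "play_rows", "data": {
  "deltas": [
    [[0,0,0.005],[0,0,0],1],
    [[0,0,0.009],[0,0,0],1],
    [[0,0,0.011],[0,0,0],1],
    [[0,0,0.011],[0,0,0],1]
  ]
}}

```text
time: 2.95
position: [485.9, -206.6, 99.9]
orientation: [0.997, -0.074, -0.0, -0.0]
ft_force: [0.3, 0.2, -0.3]
opening: 0.002
```

Emit:
{"op": "play_rows", "data": {
  "deltas": [
    [[0,0,0.001],[0,0,0],1],
    [[0,0,0.002],[0,0,0],1],
    [[0,0,0.002],[0,0,0],1]
  ]
}}

```text
time: 3.32
position: [486.2, -206.8, 98.8]
orientation: [0.997, -0.075, 0.0, 0.0]
ft_force: [0.4, -0.2, 1.2]
opening: 0.003
```

Emit:
{"op": "play_rows", "data": {
  "deltas": [
    [[0,0,0.001],[0,0,0],1],
    [[0,0,0.002],[0,0,0],1],
    [[0,0,0.002],[0,0,0],1]
  ]
}}

```text
time: 3.7
position: [486.1, -206.8, 96.5]
orientation: [0.997, -0.075, 0.0, 0.0]
ft_force: [-1.3, 0.7, 4.4]
opening: 0.004
```

Emit:
{"op": "play_rows", "data": {
  "deltas": [
    [[0,0,0.0005],[0,0,0],1],
    [[0,0,0.001],[0,0,0],1],
    [[0,0,0.001],[0,0,0],1]
  ]
}}

```text
time: 4.08
position: [486.1, -206.8, 95.3]
orientation: [0.997, -0.075, 0.0, 0.0]
ft_force: [-1.4, 0.6, 3.6]
opening: 0.002
```

Emit:
{"op": "play_rows", "data": {
  "deltas": [
    [[0,0,0.0005],[0,0,0],1],
    [[0,0,0.001],[0,0,0],1],
    [[0,0,0.001],[0,0,0],1]
  ]
}}

```text
time: 4.45
position: [486.1, -206.8, 94.3]
orientation: [0.997, -0.075, 0.0, 0.0]
ft_force: [-1.6, 0.9, 3.7]
opening: 0.0
```

Emit:
{"op": "play_rows", "data": {
  "deltas": [
    [[0,0,0.0003],[0,0,0],1],
    [[0,0,0.0006],[0,0,0],1],
    [[0,0,0.0006],[0,0,0],1]
  ]
}}

```text
time: 4.82
position: [486.1, -206.8, 94.3]
orientation: [0.997, -0.075, 0.0, 0.0]
ft_force: [-2.0, 0.1, 5.4]
opening: 0.001
```

Emit:
{"op": "play_rows", "data": {
  "deltas": [
    [[0,0,0.0005],[0,0,0],1],
    [[0,0,0.0005],[0,0,0],1]
  ]
}}

```text
time: 5.08
position: [486.1, -206.9, 94.2]
orientation: [0.997, -0.075, 0.0, 0.0]
ft_force: [-2.7, 1.5, 8.4]
opening: 0.001
```

The position has stopped while the force climbs to 8 N, so this is the firm stop and the door is past the release point. I draw straight back.

Emit:
{"op": "play_rows", "data": {
  "deltas": [
    [[0,0,-0.01],[0,0,0],1],
    [[0,0,-0.03],[0,0,0],1],
    [[0,0,-0.06],[0,0,0],1],
    [[0,0,-0.09],[0,0,0],1],
    [[0,0,-0.12],[0,0,0],1],
    [[0,0,-0.14],[0,0,0],1],
    [[0,0,-0.15],[0,0,0],1],
    [[0,0,-0.15],[0,0,0],1],
    [[0,0,-0.15],[0,0,0],1],
    [[0,0,-0.15],[0,0,0],1],
    [[0,0,-0.15],[0,0,0],1],
    [[0,0,-0.15],[0,0,0],1]
  ]
}}

```text
time: 6.58
position: [486.0, -206.7, 242.9]
orientation: [0.997, -0.075, -0.0, -0.0]
ft_force: [-0.7, -0.7, 0.6]
opening: -0.002
```

```bash
cat > look.py <<'E'
from plant import robot, eyes
from h import *
import sys
s=robot.get_state();print(s['time'],s['position'],s['ft_force'])
f=eyes.grab_frame('side')
cv2.imwrite(f'pics/side{sys.argv[1]}.png',cv2.resize(f['pixels'][90:200,215:335,::-1],None,fx=5,fy=5,interpolation=cv2.INTER_CUBIC))
E
python3 look.py 2
```

```text
6.575 [ 485.98210527 -206.7101369   242.91095155] [-0.68367911 -0.69253561  0.61530245]
```

View pics/side2.png

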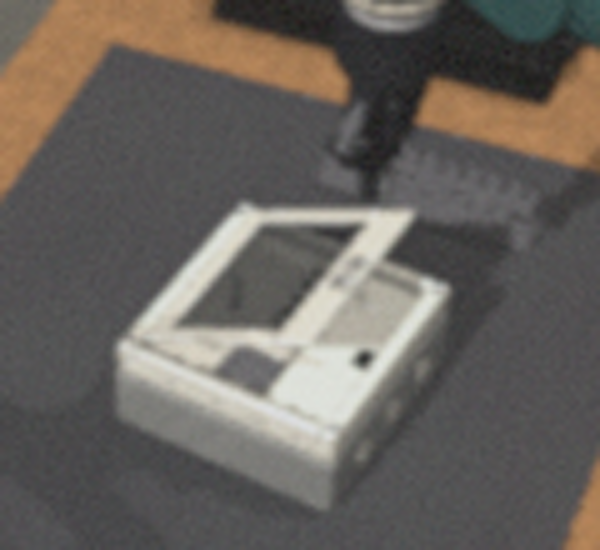

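The door has popped open, with its pad at about (347,270) and the tips well clear at (370,195). I hold for a couple of seconds and look again.

Emit:
{"op": "play_rows", "data": {
  "deltas": [
    [[0,0,0],[0,0,0],1],
    [[0,0,0],[0,0,0],1],
    [[0,0,0],[0,0,0],1],
    [[0,0,0],[0,0,0],1],
    [[0,0,0],[0,0,0],1],
    [[0,0,0],[0,0,0],1],
    [[0,0,0],[0,0,0],1],
    [[0,0,0],[0,0,0],1],
    [[0,0,0],[0,0,0],1],
    [[0,0,0],[0,0,0],1],
    [[0,0,0],[0,0,0],1],
    [[0,0,0],[0,0,0],1]
  ]
}}

```text
time: 8.12
position: [486.1, -206.8, 243.2]
orientation: [0.997, -0.075, -0.0, 0.0]
ft_force: [0.1, 1.4, -0.4]
opening: -0.004
```

Emit:
{"op": "play_rows", "data": {
  "deltas": [
    [[0,0,0],[0,0,0],1],
    [[0,0,0],[0,0,0],1],
    [[0,0,0],[0,0,0],1],
    [[0,0,0],[0,0,0],1],
    [[0,0,0],[0,0,0],1],
    [[0,0,0],[0,0,0],1],
    [[0,0,0],[0,0,0],1],
    [[0,0,0],[0,0,0],1],
    [[0,0,0],[0,0,0],1],
    [[0,0,0],[0,0,0],1],
    [[0,0,0],[0,0,0],1],
    [[0,0,0],[0,0,0],1]
  ]
}}

```text
time: 9.62
position: [486.1, -206.8, 243.2]
orientation: [0.997, -0.075, 0.0, 0.0]
ft_force: [0.0, 0.3, 0.7]
opening: 0.001
```

```bash
python3 look.py 3; python3 - <<'E'
from h import *
s=pickle.load(open('side.pkl','rb'))
y=np.radians(-8.5);e=np.array([np.cos(y),np.sin(y),0])
h=np.array([553,-216,0])+79*e
for a in(0,.46):
    X=h-e*147*np.cos(a)+np.array([0,0,94+147*np.sin(a)+5]);print(a,X,(proj(s,X)-[215,90])*5)
E
```

```text
9.625 [ 486.07483352 -206.75608759  243.22889516] [0.01446343 0.324745   0.67414077]
0 [ 485.74692129 -205.94896004   99.        ] [358.75422685 336.4899486 ]
0.46 [ 500.85936344 -208.20752966  164.26037172] [346.54453716 268.56156889]
```

View pics/side3.png

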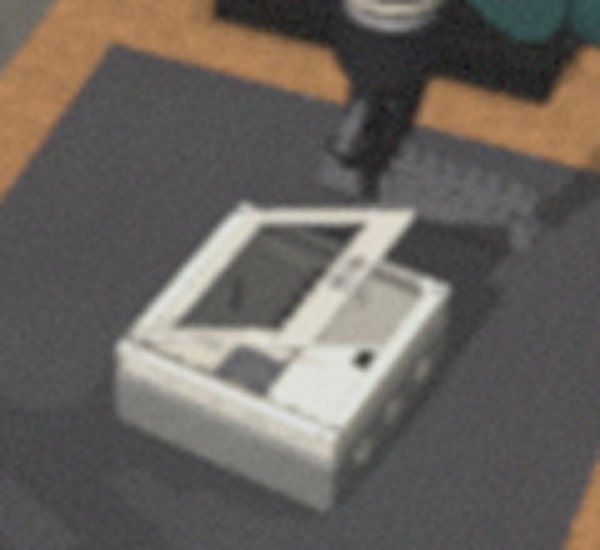

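The picture hasn't changed after 3 s. The pad at about (347,270) matches the (347,269) predicted for 0.46 rad, and the hand is clear.

```bash
python3 -c "
from plant import robot
print(robot.finish_job())"
```

```text
the job is handed in; nothing more can be done
None
```

The wider enclosure's door is open and stays up by itself. I pressed once at the ribbed pad with closed fingertips, then drew straight up 150 mm.

- **Press:** the pad gave at about 4 N. I went about 5 mm down to the firm stop, where the reading was 8.4 N.
- **Door:** two pictures 3 s apart show it unchanged. The pad sits within 2 pixels (on a 5x enlargement) of where it should be at 0.46 rad.
- **Hand:** the tip is at z = 243 mm, about 80 mm above the raised pad, and the wrist force is near zero. The job was handed in at about 9.7 s.
- **Other things:** the arm went nowhere near the narrower enclosure, breaker or screwdriver. It passed above or near the duct at a height of about 200 mm or more, with no contact force in the readings. I took no full final picture of these things.
- **Disagreement:** the two cameras differed by about 3 mm on the pad position, well inside the 20 x 44 mm pad.

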